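# Refit and clamp the lamp-house cover

## Robot

A 6-joint arm with a two-finger parallel gripper is mounted at the origin on the work surface. World frame = base frame: x ahead of the robot, y to its left, z up, the work surface at z = 0. Lengths are in m, angles in rad, forces in N, time in s.
With the tool pointing down it reaches from about 0.25 to 0.85 m from the base axis. Payload 12.5 kg.
Tool frame: the origin (TCP) lies midway between the tips of the shut fingers; the grasp point (between the pads) lies 19 mm behind it (env.grip_depth is the distance from the TCP to the grasp point, in m); z points along the fingers, y is the line along which they close (so a half turn about z gives the same grasp; the last joint's range is limited). The gripper opens to 93 mm and grips with 3 to 60 N. Pads are 15 mm wide; open, the fingers measure 128 mm over their backs; the gripper's body (75 mm by 188 mm) begins 65 mm behind the grasp point.
Start: joints at [1.253, 0.351, 1.652, -0, 1.139, -0.085], TCP at [0.127, 0.535, 0.219] pointing down, gripper open.
Joint ranges: [-2.75, 2.75], [-0.79, 2.1], [0.01, 2.65], [-1.57, 4.71], [0.07, 3.14], [-2.87, 2.87]. Speed limits (rad/s): [2.22, 2.22, 2.79, 3.14, 3.14, 3.14].

## Interface

Orientations are given as a unit quaternion [w, x, y, z].
In Python, from station import get_state, grab_frame, env gives the robot as it stands.
- The arm moves only by the shell command python3 -m crank 'ROWS' [FORCE]. ROWS is JSON, a list of rows, each a list of 3 entries, a list of its own where there are three numbers: the shift along the tool's x, y, z in m, then the turn, a rotation vector about the tool's x, y, z in rad, then the opening, from -1 (shut) to 1 (fully open). A call has 1 to 5 rows; each row is the pose to reach, as a shift and turn from the pose commanded when the call began, along the tool's axes at that moment; what a row does not reach only later rows make up. A row lasts 1/12 s, in which the tool goes at most 41.7 mm and 7.16 degrees, less where a joint would pass 70% of its speed; a pose out of reach is approached as far as the arm can. A call with a gripper value outside its range is refused whole. The fingers move at their own pace and stop on an object; FORCE is the grip in N (left out, the last holds). Time passes only in rows, so rows that repeat a pose let the fingers close. It gives the time, the measured TCP pose, the force, the opening and the grip force at its end, in the units of the state.
- get_state(): the state, without advancing time (a new reading comes with each control period).
- grab_frame(name): name is "side" or "top"; returns a dict with "frame" (400x640x3 uint8, red, green, blue), "fx", "fy", "cx", "cy" (pixels), "extrinsics" (4x4, takes a point from camera to world coordinates). Camera axes: x right, y up, looking along -z (the intrinsics and any distortion apply to the point x, -y, -z); pixel columns grow to the right and rows downward; lengths in m; the calibration is good to about 2 mm. A picture is of the moment at which its call begins. There is no depth.
- env.job_done(): hands the job in; it is judged then, once.
The state is a dict: "t": time; "joint_pos": joint angles; "qd": joint speeds; "joint_torque": joint torques, N m; "eef_pos": TCP position; "tool_rot": TCP orientation; "wrist_force": force on the tool from outside, world axes, zero at the start; "torque": the same for the moment, N m; "grip_width": opening from 0.0 (shut) to 1.0 (fully open); "finger_force": force on a finger pad.
Only numpy, scipy, OpenCV 4.12 (cv2) and the standard library are available. Lean on these libraries where they do the work, as an engineer would, in place of code of your own. Each camera call takes 0.05 s, during which the arm holds its last target. There are 200 camera calls.

## Task

Close up the microscope's lamp house: hook the forked end of the loose metal cover round the stud under the raised knurled nut, swing its other end down so that it lies flat in its seat on the sloping face, then screw the nut down clockwise until it stops tight on the cover. Leave the rest of the bench as it stands.

Things in the scene. Friction and masses are not known exactly. Their poses are not given: they have to be found in the camera images.
- lamphouse: White bench-top lamp house, fixed, on the left or right half of the bench, about 200 long x 130 wide. Its flat face slopes 30 degrees: 33 mm above the bench at the front (its own -x), 137 mm at the high end. Behind that a grey finned box, 117 mm high, reaching to x = +147. Origin: centre of its underside; z up.
- seat: The sloping face, 210 x 130. Origin: its middle, on the surface; x up the slope, y level across it, z straight out of it (30 degrees from vertical, leaning to the front). Cover home: flat on the face, fork round the stud, x axes alike, its origin near this one (the ridge and stud allow x = -5 to +6, y = -4 to +4).
- stud (a point): Foot of the fixed stud, 10 mm thick, on the face at seat x = +62, y = 0; it stands along the seat's z and carries the nut.
- ridge (a point): Middle of the inner foot of the fixed ridge, 6 mm high, across the low end of the face (seat x = -80): the cover's plain end must be lifted over it. Two side ridges, 6 mm high, run from it up the slope for 40 mm, with 98 mm between them.
- clamp_nut: Knurled round steel nut, 42 mm across, 36 mm high, closed on top, always on its stud. Origin: on its axis at its underside; z along the stud, as the seat's z. This frame moves along the stud but does not turn. Its underside starts 14 to 16.5 mm off the face; clamping the 5 mm cover, it is 5 mm off.
- nut_turn (a joint): Turn of the nut, rad; grows clockwise seen from above (about minus the seat's z). 0 is fully up; starts at 0 to 0.7. Coarse thread: 3.5 mm down per rad; it stays where left. Friction 0.2 N m. Meets the seated cover at about 3.3, stiffens from there and is tight from 3.4; the thread ends at 3.7. Grip it anywhere round its rim and regrip as needed.
- cover: Loose aluminium plate, 150 x 90 x 5, 0.18 to 0.29 kg, at first flat on the bench, fin up. Origin: centre of its underside; x along its length to the forked end, z out of the fin side. Fork: open slot 18 wide, 24 deep in the +x end (x = 51 to 75) between two prongs, 62 over both. Fin to hold it by: 40 long (x), 12 thick (y), centred at x = -22, top at z = 40.
- reagent_bottle: Brown bottle, 54 across, 140 high, bystander. Origin: centre of its underside.
- well_plate: Clear well plate, 128 x 86 x 20, bystander. Origin: centre of its underside.
- dish_stack: Stack of three culture dishes, one rigid piece 90 across, 45 high, bystander. Origin: centre of its underside.
- beaker: Glass beaker, 70 across, 90 high, bystander. Origin: centre of its underside.
- mouse: Black computer mouse, about 70 x 60 x 34, bystander. Origin: underside.
- slide_box: Grey slide box, 75 x 75 x 30, bystander. Origin: centre of its underside.

How it is judged:
By the outcome, as a careful person would: the job done as asked, in the order asked, and still so for the second after the job is handed in, with the robot touching nothing.
It also fails if it takes over 64 s, if anything falls off the work surface, if the arm or the gripper's body presses on something with over 40 N, if the wrist force passes 120 N, or if a joint passes its speed limit or range.

## Working session

There is one attempt and no reset: what is moved stays moved. The work goes in short steps, Python scripts to look and compute and a shell command to move; the robot and the scene stay as the last step left them, time stands still between calls to the robot, and variables do not carry over. Pictures are saved under pics/ and viewed, at most 10 in all, crops included, and the job is handed in when it is done.

```bash
ls; mkdir -p pics; python3 - <<'E'
from station import get_state, grab_frame, env
import cv2,numpy as np
np.set_printoptions(precision=4,suppress=True)
s=get_state(); print(s['t'],s['eef_pos'],s['tool_rot'],s['grip_width'],env.grip_depth)
for n in('side','top'):
    f=grab_frame(n); cv2.imwrite(f'pics/{n}0.png',f['frame'][...,::-1]); print(n,f['fx'],f['fy'],f['cx'],f['cy'],[k for k in f]);print(f['extrinsics'])
E
```

```text
pics
0.0 [0.1267 0.5349 0.2181] [-0.0001  0.1161  0.9932 -0.0005] 1.0013092604959184 0.0188
side 381.3706872781516 381.3706872781516 320.67091585239984 198.7498700353478 ['frame', 'fx', 'fy', 'cx', 'cy', 'extrinsics']
[[ 0.8633  0.3571 -0.3566  0.1647]
 [-0.5047  0.6179 -0.6029 -0.6433]
 [ 0.005   0.7005  0.7137  0.8748]
 [ 0.      0.      0.      1.    ]]
top 446.3302640087826 446.3302640087826 319.54972355380244 190.53184387545173 ['frame', 'fx', 'fy', 'cx', 'cy', 'extrinsics']
[[ 0.0229  0.9967 -0.0781  0.432 ]
 [-0.9997  0.0232  0.0033 -0.0127]
 [ 0.0051  0.078   0.9969  1.4184]
 [ 0.      0.      0.      1.    ]]
```

View pics/top0.png

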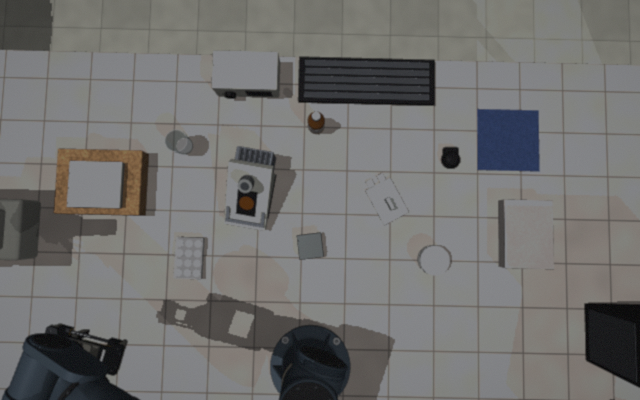

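View pics/side0.png

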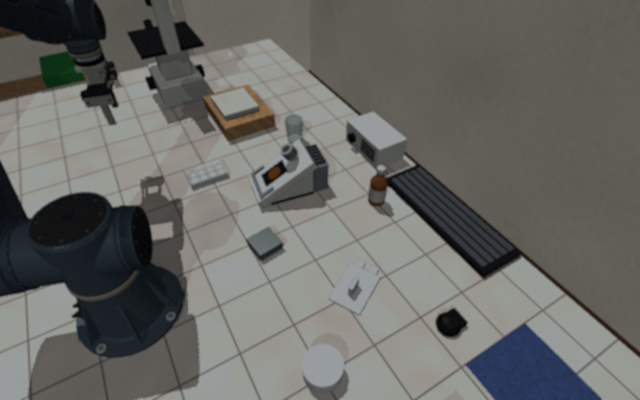

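The top view shows the lamp house at about (248,187) with its high end up in the image, and the cover at about (386,198) with its fork to the upper left. The side view shows the lamp house at (290,172) and the cover at (354,287). I'll put enlarged crops in one montage.

```bash
python3 - <<'E'
import cv2,numpy as np
t=cv2.imread('pics/top0.png');s=cv2.imread('pics/side0.png')
def c(im,x,y,w=66,h=50): return cv2.resize(np.clip(im[y:y+h*2-0,x:x+w*2].astype(float)*1.3,0,255).astype('uint8'),(396,300),interpolation=cv2.INTER_CUBIC)
# each crop 132x100 ->x3 ; tighter: 80x60 ->x5
def d(im,x,y): return cv2.resize(np.clip(im[y:y+60,x:x+80].astype(float)*1.3,0,255).astype('uint8'),(400,300),interpolation=cv2.INTER_CUBIC)
def e(im,x,y): return cv2.resize(np.clip(im[y:y+90,x:x+120].astype(float)*1.3,0,255).astype('uint8'),(400,300),interpolation=cv2.INTER_CUBIC)
cv2.imwrite('pics/m1.png',np.vstack([np.hstack([e(t,190,140),d(t,346,168)]),np.hstack([e(s,230,125),d(s,315,255)])]))
E
```

```text
(no output)
```

View pics/m1.png

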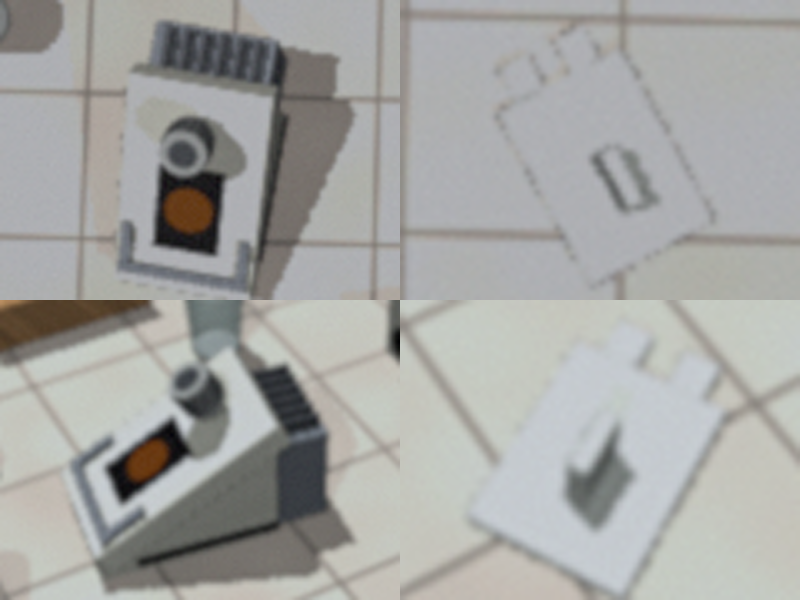

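The montage shows all the corners I need: the cover shoulders and tail corners, the face corners, and the nut's top ring, in both views. I'll triangulate these and fit the two poses.

```bash
cat > h.py <<'E'
from station import get_state, grab_frame, env
import numpy as np, cv2
from scipy.spatial.transform import Rotation as Ro
np.set_printoptions(precision=4,suppress=True)
CAM={n:grab_frame(n) for n in ()}
def ray(f,px):
    px=np.atleast_2d(px).astype(float)
    d=np.c_[(px[:,0]-f['cx'])/f['fx'],-(px[:,1]-f['cy'])/f['fy'],-np.ones(len(px))]
    E=f['extrinsics']; d=d@E[:3,:3].T
    return E[:3,3],d/np.linalg.norm(d,axis=1)[:,None]
def plane(f,px,z):
    o,d=ray(f,px); return o+d*((z-o[2])/d[:,2])[:,None]
def tri(f1,p1,f2,p2):
    o1,d1=ray(f1,p1);o2,d2=ray(f2,p2);out=[];g=[]
    for a,b in zip(d1,d2):
        s=np.linalg.lstsq(np.c_[a,-b],o2-o1,rcond=None)[0]
        P,Q=o1+a*s[0],o2+b*s[1];out.append((P+Q)/2);g.append(np.linalg.norm(P-Q))
    return np.array(out),np.array(g)
def proj(f,P):
    E=f['extrinsics'];q=(np.atleast_2d(P)-E[:3,3])@E[:3,:3]
    return np.c_[f['cx']+f['fx']*q[:,0]/-q[:,2],f['cy']-f['fy']*q[:,1]/-q[:,2]]
def pose():
    s=get_state();q=np.array(s['tool_rot']);return np.array(s['eef_pos']),Ro.from_quat(q[[1,2,3,0]])
def delta(p,R):
    p0,R0=pose();print('shift',R0.inv().apply(p-p0),'turn',(R0.inv()*R).as_rotvec(), 'j',np.array(get_state()['joint_pos']))
E
python3 - <<'E'
from h import *
t,s=grab_frame('top'),grab_frame('side')
cv=lambda a,k,o:(np.array(a)+.5)/k-.5+o
# cover: Lshoulder,Rshoulder,tailR,tailL
ct=cv([(97,110),(225,52),(315,222),(195,287)],5,(346,168)); cs=cv([(178,45),(325,108),(222,298),(70,215)],5,(315,255))
for f,p in((t,ct),(s,cs)):
    P=plane(f,p,.005); x=((P[0]+P[1])-(P[2]+P[3]))/2; y=((P[0]+P[3])-(P[1]+P[2]))/2
    u=x[:2]/np.hypot(*x[:2]); m=P.mean(0)[:2]+.012*u
    print('cover',m,'yaw',np.arctan2(x[1],x[0]),np.arctan2(-y[0],y[1]),np.linalg.norm(x),np.linalg.norm(y))
k=400/120
lt=cv([(130,68),(279,87),(250,294),(118,268),(183,153)],k,(190,140)); ls=cv([(235,45),(283,130),(103,257),(65,167),(189,80)],k,(230,125))
P,g=tri(t,lt,s,ls); print(P,g)
M=np.array([(105,65,0),(105,-65,0),(-105,-65,0),(-105,65,0),(62,0,51)])/1e3
w=np.ones(5)
R,r=Ro.align_vectors(P-P.mean(0),M-M.mean(0)); o=P.mean(0)-R.apply(M.mean(0)); print('seat',o,R.as_matrix(),r)
print(np.linalg.norm(R.apply(M)+o-P,axis=1))
E
```

```text
cover [ 0.5246 -0.2269] yaw 0.5101126695916793 0.48117778480937756 0.12473189120969198 0.08834394339305625
cover [ 0.5233 -0.2251] yaw 0.5185422301618835 0.5248724345096785 0.12345928883021795 0.08658303646964376
[[0.6143 0.2481 0.1371]
 [0.5985 0.1204 0.1311]
 [0.4203 0.1501 0.0315]
 [0.4387 0.2729 0.0393]
 [0.5397 0.1957 0.1593]] [0.0009 0.0076 0.0013 0.0073 0.0005]
seat [0.5166 0.1988 0.0847] [[ 0.8608  0.1299 -0.492 ]
 [-0.1331  0.9907  0.0286]
 [ 0.4912  0.0409  0.8701]] 0.010529684164349669
[0.0025 0.0025 0.0032 0.0068 0.0064]
```

```bash
python3 - <<'E'
from h import *
t,s=grab_frame('top'),grab_frame('side')
R=Ro.from_euler('ZY',[-.143,-np.pi/6]);o=np.array([.5155,.1995,.085])
M=np.array([(105,65,0),(105,-65,0),(-105,-65,0),(-105,65,0),(-80,49,0),(-80,-49,0),(-40,49,0),(-40,-49,0),(62,0,51)])/1e3
W=R.apply(M)+o; out=[]
for f,x0,y0 in((t,210,142),(s,240,130)):
    c=cv2.resize(np.clip(f['frame'][y0:y0+90,x0:x0+60 if 0 else x0+90].astype(float)*1.3,0,255).astype('uint8')[...,::-1],(400,400),interpolation=cv2.INTER_CUBIC)[:,:]
    k=400/90
    c=c.copy()
    for p in proj(f,W):
        q=((p-[x0,y0])+.5)*k-.5
        cv2.circle(c,tuple(int(round(v*16)) for v in q),32,(0,0,255),-1,cv2.LINE_AA,4)
    out.append(c)
cv2.imwrite('pics/m2.png',np.hstack(out))
# nut ring: brightest light-grey ring vs knurl: print predicted
print(proj(t,W),proj(s,W))
E
```

```text
[[227.5873 159.9779]
 [271.8962 167.379 ]
 [265.1369 229.3823]
 [223.7378 222.4206]
 [229.3015 216.282 ]
 [260.7559 221.5675]
 [230.0718 204.8584]
 [261.9279 210.2048]
 [244.5917 184.2761]] [[300.0176 137.5293]
 [314.844  161.785 ]
 [259.7903 202.3981]
 [248.9777 175.9226]
 [256.2456 174.472 ]
 [264.739  194.2295]
 [265.9352 167.1996]
 [274.9907 186.6475]
 [287.5561 148.0656]]
```

View pics/m2.png

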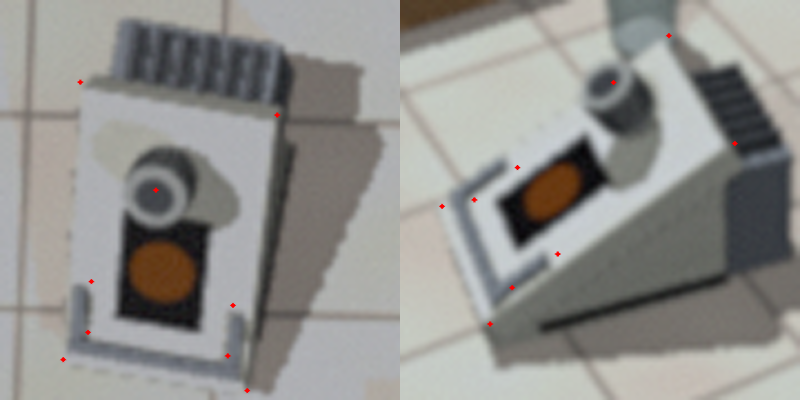

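Both views agree with the nut position to about a pixel, and the cover is consistent between views. I'll move to above the fin and then turn the tool.

```bash
R='python3 -m crank'
python3 -m crank '[[[-0.022,-0.027,0],[0,0,0],1],[[-0.044,-0.053,0],[0,0,0],1],[[-0.066,-0.08,0],[0,0,0],1],[[-0.088,-0.106,0],[0,0,0],1],[[-0.109,-0.133,0],[0,0,0],1]]'
python3 -m crank '[[[-0.022,-0.027,0],[0,0,0],1],[[-0.044,-0.053,0],[0,0,0],1],[[-0.066,-0.08,0],[0,0,0],1],[[-0.088,-0.106,0],[0,0,0],1],[[-0.109,-0.133,0],[0,0,0],1]]'
python3 -m crank '[[[-0.022,-0.027,0],[0,0,0],1],[[-0.044,-0.053,0],[0,0,0],1],[[-0.066,-0.08,0],[0,0,0],1],[[-0.088,-0.106,0],[0,0,0],1],[[-0.109,-0.133,0],[0,0,0],1]]'
python3 -m crank '[[[-0.022,-0.027,0],[0,0,0],1],[[-0.044,-0.053,0],[0,0,0],1],[[-0.066,-0.08,0],[0,0,0],1],[[-0.088,-0.106,0],[0,0,0],1],[[-0.109,-0.133,0],[0,0,0],1]]'
python3 -m crank '[[[-0.022,-0.027,0],[0,0,-0.12],1],[[-0.044,-0.053,0],[0,0,-0.24],1],[[-0.066,-0.08,0],[0,0,-0.36],1],[[-0.088,-0.106,0],[0,0,-0.48],1],[[-0.109,-0.133,0],[0,0,-0.6],1]]'
cat >> h.py <<'E'
CP=np.array([.524,-.226,0]);CY=.513
RB=Ro.from_matrix(np.c_[[0,1,0],[1,0,0],[0,0,-1]])  # tool in "flat part frame": x->y, y->x ; replaced below
RB=Ro.from_matrix(np.array([[1,0,0],[0,1,0],[0,0,1]]))
# tool y = part y, tool z = -part z, tool x = -part x
RB=Ro.from_matrix(np.diag([-1.,1.,-1.]))
SR=Ro.from_euler('ZY',[-.143,-np.pi/6]);SO=np.array([.5145,.1996,.085])
E
python3 - <<'E'
from h import *
C=Ro.from_euler('Z',CY)
delta(CP+C.apply([-.022,0,.12]),C*RB); print(pose()[0],get_state()['t'])
E
```

```text
t: 0.72
eef_pos: [0.2026, 0.3792, 0.2186]
tool_rot: [0.0, 0.116, 0.993, 0.0]
wrist_force: [1.3, 0.5, 0.5]
grip_width: 1.0
finger_force: 0.0
t: 1.13
eef_pos: [0.278, 0.2246, 0.2188]
tool_rot: [0.0, 0.116, 0.993, 0.0]
wrist_force: [1.3, 0.1, -0.2]
grip_width: 0.996
finger_force: 0.0
t: 1.55
eef_pos: [0.3535, 0.0698, 0.2189]
tool_rot: [0.0, 0.116, 0.993, 0.0]
wrist_force: [0.6, 1.1, -0.5]
grip_width: 1.004
finger_force: 0.0
t: 1.97
eef_pos: [0.4289, -0.0849, 0.2187]
tool_rot: [0.0, 0.116, 0.993, 0.0]
wrist_force: [0.5, -0.3, 0.1]
grip_width: 1.0
finger_force: 0.0
t: 2.38
eef_pos: [0.5043, -0.2393, 0.2185]
tool_rot: [0.0, -0.185, 0.983, 0.0]
wrist_force: [0.6, -0.1, 0.9]
grip_width: 0.999
finger_force: 0.0
shift [-0.0014  0.0021  0.0985] turn [ 0.0001  0.     -0.1401] j [-0.5265  0.3656  1.6305  0.0001  1.1455 -2.4703]
[ 0.5043 -0.2393  0.2185] 2.3833
```

```bash
python3 -m crank '[[[-0.0014,0.0021,0.03],[0,0,-0.07],1],[[-0.0014,0.0021,0.06],[0,0,-0.14],1],[[-0.0014,0.0021,0.1],[0,0,-0.14],1],[[-0.0014,0.0021,0.135],[0,0,-0.14],1],[[-0.0014,0.0021,0.17],[0,0,-0.14],1]]'
python3 -m crank '[[[0,0,0.02],[0,0,0],1],[[0,0,0.032],[0,0,0],1],[[0,0,0.0385],[0,0,0],1],[[0,0,0.0385],[0,0,0],0],[[0,0,0.0385],[0,0,0],-0.6]]' 45
python3 -m crank '[[[0,0,0],[0,0,0],-1],[[0,0,0],[0,0,0],-1],[[0,0,0],[0,0,0],-1],[[0,0,0],[0,0,0],-1],[[0,0,0],[0,0,0],-1]]' 45
python3 -m crank '[[[0,0,0],[0,0,0],-1],[[0,0,0],[0,0,0],-1],[[0,0,0],[0,0,0],-1],[[0,0,0],[0,0,0],-1],[[0,0,0],[0,0,0],-1]]' 45
```

```text
t: 2.8
eef_pos: [0.504, -0.2351, 0.047]
tool_rot: [0.0, -0.251, 0.968, -0.0]
wrist_force: [0.2, -0.6, -1.0]
grip_width: 0.999
finger_force: 0.0
t: 3.22
eef_pos: [0.5049, -0.2355, 0.0111]
tool_rot: [0.001, -0.251, 0.968, -0.0]
wrist_force: [0.5, -0.6, 0.8]
grip_width: 0.898
finger_force: 0.0
t: 3.63
eef_pos: [0.5044, -0.2353, 0.0105]
tool_rot: [0.0, -0.251, 0.968, -0.0]
wrist_force: [0.9, 0.1, 0.7]
grip_width: 0.544
finger_force: 0.0
t: 4.05
eef_pos: [0.5043, -0.2352, 0.0101]
tool_rot: [-0.0, -0.251, 0.968, 0.0]
wrist_force: [0.2, -0.5, -0.3]
grip_width: 0.187
finger_force: 0.0
```

```bash
python3 -m crank '[[[0,0,0],[0,0,0],-1],[[0,0,0],[0,0,0],-1],[[0,0,0],[0,0,0],-1],[[0,0,0],[0,0,0],-1]]' 45
python3 -m crank '[[[0,0,-0.01],[0,0,0],-1],[[0,0,-0.03],[0,0,0],-1],[[0,0,-0.06],[0,0,0],-1],[[0,0,-0.1],[0,0,0],-1],[[0,0,-0.14],[0,0,0],-1]]'
python3 -m crank '[[[0,0,-0.04],[0,0,0],-1],[[0,0,-0.08],[0,0,0],-1],[[0,0,-0.12],[0,0,0],-1],[[0,0,-0.14],[0,0,0],-1],[[0,0,-0.14],[0,0,0],-1]]'
python3 - <<'E'
from h import *
f=[grab_frame(n) for n in('top','side')]
p,R=pose(); print(p,get_state()['joint_pos'])
out=[]
# expected cover feature points in hand
G=np.array([-.022,0,.028]); tp=lambda M: p+R.apply(RB.inv().apply(np.array(M)-[-.022,0,.010]))
M=np.array([(51,45,5),(51,-45,5),(-75,-45,5),(-75,45,5),(75,31,5),(75,-31,5),(51,9,5),(51,-9,5)])/1e3
for g in f:
    q=proj(g,tp(M)); c0=q.mean(0).astype(int)-[50,50]
    c=cv2.resize(np.clip(g['frame'][c0[1]:c0[1]+100,c0[0]:c0[0]+100].astype(float)*1.3,0,255).astype('uint8')[...,::-1],(400,400),interpolation=cv2.INTER_CUBIC).copy()
    for a in q: cv2.circle(c,tuple(int(round(v*16)) for v in ((a-c0)+.5)*4-.5),32,(0,0,255),-1,cv2.LINE_AA,4)
    out.append(c); print(c0)
cv2.imwrite('pics/m3.png',np.hstack(out))
E
```

```text
t: 4.38
eef_pos: [0.5043, -0.2352, 0.0101]
tool_rot: [0.0, -0.251, 0.968, -0.0]
wrist_force: [0.3, -1.4, -0.3]
grip_width: 0.127
finger_force: 45.0
t: 4.8
eef_pos: [0.5035, -0.2347, 0.1517]
tool_rot: [-0.001, -0.251, 0.968, 0.001]
wrist_force: [0.6, -1.3, -2.3]
grip_width: 0.124
finger_force: 45.0
t: 5.22
eef_pos: [0.5054, -0.2358, 0.2958]
tool_rot: [0.003, -0.251, 0.968, -0.003]
wrist_force: [-0.6, -0.3, -1.4]
grip_width: 0.128
finger_force: 45.0
[ 0.5039 -0.235   0.2903] [-0.52    0.2982  1.5443 -0.      1.2989 -2.598 ]
[346 132]
[320 154]
```

View pics/m3.png

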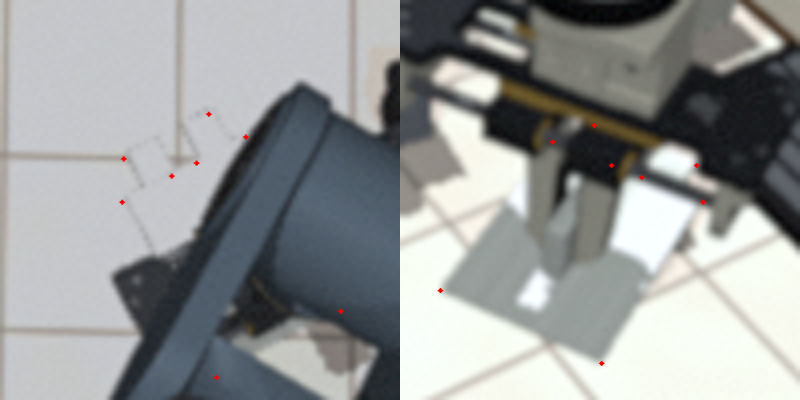

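The cover is held as expected: the predicted corners lie on the fork in the top crop (about (124,159) and (172,176)) and on the tail in the side crop (about (440,290) and (601,363)). Next I'll compute the moves to the pre-insertion pose.

```bash
cat >> h.py <<'E'
def cover_tool(tip,tilt):   # tip underside centre (seat frame, m), tilt rad tail-up -> tool pose
    RC=SR*Ro.from_euler('Y',tilt); o=SO+SR.apply(tip)-RC.apply([.075,0,0])
    return o+RC.apply([-.022,0,.010]),RC*RB
def incover():  # present tip and tilt in seat frame
    p,R=pose();RC=R*RB.inv();o=p-RC.apply([-.022,0,.010])
    t=SR.inv().apply(o+RC.apply([.075,0,0])-SO); e=(SR.inv()*RC).as_rotvec(); print('tip',t*1e3,'rot',np.degrees(e)); 
E
python3 - <<'E'
from h import *
p,R=cover_tool([.02,0,.09],np.radians(5)); print(p,R.as_rotvec()); delta(p,R)
E
```

```text
[0.3959 0.2167 0.141 ] [ 0.1933  2.6991 -0.0429]
shift [-0.1249  0.4473  0.1491] turn [ 0.1416 -0.4206  0.6397] j [-0.52    0.2982  1.5443 -0.      1.2989 -2.598 ]
```

```bash
python3 -m crank '[[[-0.004,0.015,0],[0,0,0],-1],[[-0.012,0.045,0],[0,0,0],-1],[[-0.021,0.077,0],[0,0,0],-1],[[-0.031,0.113,0],[0,0,0],-1],[[-0.042,0.149,0],[0,0,0],-1]]'
python3 -m crank '[[[-0.008,0.03,0],[0,0,0],-1],[[-0.017,0.06,0],[0,0,0],-1],[[-0.025,0.09,0],[0,0,0],-1],[[-0.033,0.12,0],[0,0,0],-1],[[-0.042,0.149,0],[0,0,0],-1]]'
python3 -m crank '[[[-0.008,0.03,0],[0.018,-0.053,0.08],-1],[[-0.017,0.06,0],[0.036,-0.105,0.16],-1],[[-0.025,0.09,0],[0.053,-0.158,0.24],-1],[[-0.033,0.12,0],[0.071,-0.21,0.32],-1],[[-0.042,0.149,0],[0.071,-0.21,0.32],-1]]'
python3 - <<'E'
from h import *
p,R=cover_tool([.02,0,.09],np.radians(5)); delta(p,R); print(pose()[0])
E
```

```text
t: 5.73
eef_pos: [0.4666, -0.0824, 0.2882]
tool_rot: [-0.002, -0.251, 0.968, 0.001]
wrist_force: [0.2, 0.9, -2.7]
grip_width: 0.124
finger_force: 45.0
t: 6.15
eef_pos: [0.4308, 0.0679, 0.2885]
tool_rot: [-0.002, -0.251, 0.968, 0.0]
wrist_force: [1.1, -0.2, -2.3]
grip_width: 0.122
finger_force: 45.0
t: 6.57
eef_pos: [0.3943, 0.2176, 0.2883]
tool_rot: [0.11, -0.09, 0.99, -0.008]
wrist_force: [0.7, -0.2, -1.9]
grip_width: 0.125
finger_force: 45.0
shift [0.0304 0.0041 0.1441] turn [ 0.0695 -0.2111  0.3158] j [ 0.4585 -0.0061  1.9231 -0.1094  1.0274 -1.2467]
[0.3943 0.2176 0.2883]
```

```bash
python3 -m crank '[[[0.006,0.001,0.028],[0.017,-0.053,0.079],-1],[[0.012,0.002,0.056],[0.035,-0.106,0.158],-1],[[0.018,0.003,0.084],[0.052,-0.158,0.237],-1],[[0.024,0.004,0.112],[0.07,-0.211,0.316],-1],[[0.0304,0.0041,0.144],[0.0695,-0.2111,0.3158],-1]]'
python3 -m crank '[[[0,0,0],[0,0,0],-1],[[0,0,0],[0,0,0],-1],[[0,0,0],[0,0,0],-1]]'
python3 - <<'E'
from h import *
incover()
for t in ([.02,0,.004],[.06,0,.004]): delta(*cover_tool(t,np.radians(5)))
f=[grab_frame(n) for n in('top','side')]
p,R=pose(); tp=lambda M: p+R.apply(RB.inv().apply(np.array(M)-[-.022,0,.010]))
M=np.array([(75,31,5),(75,-31,5),(51,9,5),(51,-9,5)])/1e3
N=SR.apply(np.array([(62,0,51),(62,0,15)])/1e3)+SO
out=[]
for g in f:
    q=proj(g,np.r_[tp(M),N]); c0=q.mean(0).astype(int)-[40,45]
    c=cv2.resize(np.clip(g['frame'][c0[1]:c0[1]+80,c0[0]:c0[0]+80].astype(float)*1.3,0,255).astype('uint8')[...,::-1],(400,400),interpolation=cv2.INTER_CUBIC).copy()
    for a in q: cv2.circle(c,tuple(int(round(v*16)) for v in ((a-c0)+.5)*5-.5),32,(0,0,255),-1,cv2.LINE_AA,4)
    out.append(c); print(c0)
cv2.imwrite('pics/m4.png',np.hstack(out))
E
```

```text
t: 6.98
eef_pos: [0.3979, 0.2166, 0.1469]
tool_rot: [0.217, 0.068, 0.974, -0.014]
wrist_force: [2.3, 0.9, -2.2]
grip_width: 0.129
finger_force: 45.0
t: 7.23
eef_pos: [0.3992, 0.2159, 0.1482]
tool_rot: [0.215, 0.066, 0.974, -0.016]
wrist_force: [-0.1, 0.5, -2.2]
grip_width: 0.125
finger_force: 45.0
tip [26.4844  0.3701 94.514 ] rot [0.0827 5.0442 0.4174]
shift [-0.0015  0.0002  0.0908] turn [ 0.0011 -0.0008  0.0073] j [ 0.5595  0.1716  2.1867 -0.5842  0.5152 -0.4015]
shift [-0.0413 -0.      0.0873] turn [ 0.0011 -0.0008  0.0073] j [ 0.5595  0.1716  2.1867 -0.5842  0.5152 -0.4015]
[201 153]
[233 103]
```

View pics/m4.png

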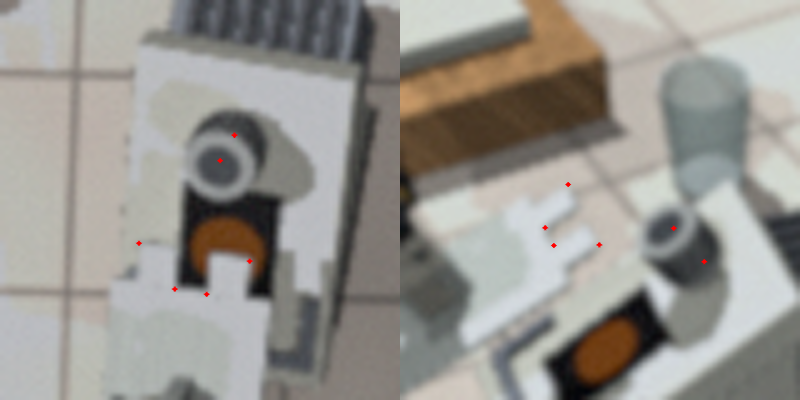

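The prong tips are seen within about a pixel of prediction (top crop about (141,245) and (247,257)), and the nut ring at about (221,163) agrees. Now I'll descend along the seat normal.

```bash
python3 -m crank '[[[0,0,0.02],[0,0,0],-1],[[-0.0015,0,0.045],[0.001,-0.001,0.007],-1],[[-0.0015,0,0.065],[0.001,-0.001,0.007],-1],[[-0.0015,0,0.076],[0.001,-0.001,0.007],-1],[[-0.0015,0,0.08],[0.001,-0.001,0.007],-1]]'
python3 -m crank '[[[0,0,0],[0,0,0],-1],[[0,0,0],[0,0,0],-1],[[0,0,0],[0,0,0],-1]]'
python3 - <<'E'
from h import *
incover()
for t in ([.025,0,.003],[.065,0,.003],[.085,0,.003]): delta(*cover_tool(t,np.radians(5)))
E
```

```text
t: 7.75
eef_pos: [0.4351, 0.2105, 0.0756]
tool_rot: [0.217, 0.071, 0.974, -0.015]
wrist_force: [-0.4, 0.6, -2.7]
grip_width: 0.127
finger_force: 45.0
t: 8.0
eef_pos: [0.4343, 0.2111, 0.0767]
tool_rot: [0.217, 0.071, 0.973, -0.015]
wrist_force: [0.7, 1.1, -2.6]
grip_width: 0.127
finger_force: 45.0
tip [21.5056 -0.2577 15.1006] rot [ 0.0581  4.852  -0.1339]
shift [-0.0045  0.      0.0115] turn [ 0.0011  0.0026 -0.0023] j [ 0.5026  0.3694  2.1765 -0.8443  0.3478 -0.1567]
shift [-0.0444  0.0001  0.0081] turn [ 0.0011  0.0026 -0.0023] j [ 0.5026  0.3694  2.1765 -0.8443  0.3478 -0.1567]
shift [-0.0643  0.0002  0.0064] turn [ 0.0011  0.0026 -0.0023] j [ 0.5026  0.3694  2.1765 -0.8443  0.3478 -0.1567]
```

```bash
python3 -m crank '[[[-0.002,0,0.006],[0,0,0],-1],[[-0.004,0,0.0105],[0,0,0],-1],[[-0.01,0,0.011],[0.001,0.0026,-0.002],-1],[[-0.018,0,0.0103],[0.001,0.0026,-0.002],-1],[[-0.026,0,0.0095],[0.001,0.0026,-0.002],-1]]'
python3 -m crank '[[[0,0,0],[0,0,0],-1],[[0,0,0],[0,0,0],-1]]'
python3 - <<'E'
from h import *
incover()
for t in ([.06,0,.003],[.075,0,.003]): delta(*cover_tool(t,np.radians(5)))
E
```

```text
t: 8.42
eef_pos: [0.4613, 0.2067, 0.0776]
tool_rot: [0.215, 0.07, 0.974, -0.016]
wrist_force: [-2.0, 0.8, -1.3]
grip_width: 0.123
finger_force: 45.0
t: 8.58
eef_pos: [0.4616, 0.2068, 0.0778]
tool_rot: [0.215, 0.07, 0.974, -0.016]
wrist_force: [0.5, 0.5, -1.7]
grip_width: 0.129
finger_force: 45.0
tip [45.8955 -0.5253  1.9889] rot [-0.045   5.0634 -0.0322]
shift [-0.0139  0.0005 -0.0021] turn [-0.0008 -0.0011 -0.0006] j [ 0.461   0.3932  2.1253 -0.7698  0.3522 -0.2728]
shift [-0.0289  0.0005 -0.0035] turn [-0.0008 -0.0011 -0.0006] j [ 0.461   0.3932  2.1253 -0.7698  0.3522 -0.2728]
```

```bash
python3 -m crank '[[[-0.004,0.0003,-0.001],[0,0,0],-1],[[-0.008,0.0005,-0.0017],[0,0,0],-1],[[-0.012,0.0005,-0.002],[0,0,0],-1],[[-0.016,0.0005,-0.0023],[0,0,0],-1],[[-0.02,0.0005,-0.0027],[0,0,0],-1]]'
python3 -m crank '[[[-0.003,0,-0.0003],[0,0,0],-1],[[-0.006,0,-0.0005],[0,0,0],-1],[[-0.009,0,-0.0008],[0,0,0],-1],[[-0.009,0,-0.0008],[0,0,0],-1]]'
python3 - <<'E'
from h import *
incover(); print(SR.inv().apply(get_state()['wrist_force']))
delta(*cover_tool([.08,0,.003],np.radians(5)))
f=[grab_frame(n) for n in('top','side')]
N=SR.apply(np.array([(62,0,51),(62,0,15),(0,0,0)])/1e3)+SO
out=[]
for g in f:
    q=proj(g,N); c0=q.mean(0).astype(int)-[40,40]
    out.append(cv2.resize(np.clip(g['frame'][c0[1]:c0[1]+80,c0[0]:c0[0]+80].astype(float)*1.3,0,255).astype('uint8')[...,::-1],(400,400),interpolation=cv2.INTER_CUBIC))
cv2.imwrite('pics/m5.png',np.hstack(out))
E
```

```text
t: 9.0
eef_pos: [0.4785, 0.2048, 0.0888]
tool_rot: [0.215, 0.07, 0.974, -0.016]
wrist_force: [0.8, 0.7, -2.6]
grip_width: 0.125
finger_force: 45.0
t: 9.33
eef_pos: [0.4865, 0.2038, 0.0935]
tool_rot: [0.215, 0.07, 0.974, -0.016]
wrist_force: [0.2, 0.3, -2.2]
grip_width: 0.124
finger_force: 45.0
tip [75.4466  0.0584  3.0212] rot [-0.0383  5.0671 -0.0268]
[-0.9471  0.3042 -1.9721]
shift [-0.0045 -0.0001 -0.0003] turn [-0.0006 -0.0012 -0.0005] j [ 0.4288  0.3862  2.0709 -0.6529  0.386  -0.4255]
```

View pics/m5.png

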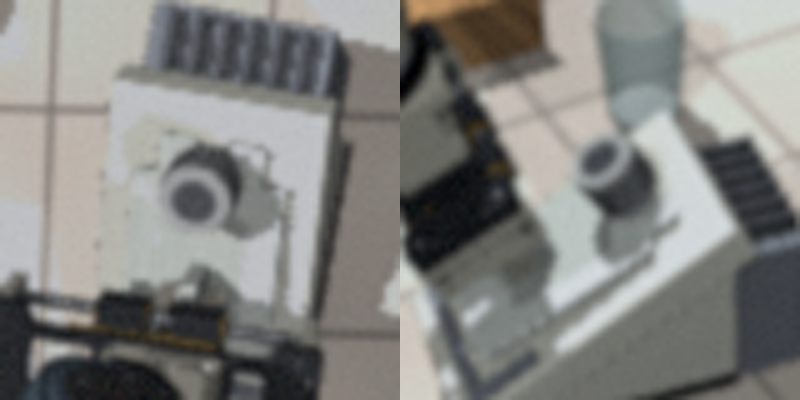

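The fork is under the nut, with prongs either side of it at about (175,135) and (270,150) in the top crop, and there is no contact force. I'll probe gently up the slope for the slot bottom.

```bash
for i in 1 2 3 ; do :; done
python3 -m crank '[[[-0.002,0,-0.0002],[0,0,0],-1],[[-0.004,0,-0.0003],[0,0,0],-1],[[-0.004,0,-0.0003],[0,0,0],-1]]'
python3 -m crank '[[[-0.0015,0,-0.0001],[0,0,0],-1],[[-0.002,0,-0.0002],[0,0,0],-1],[[-0.002,0,-0.0002],[0,0,0],-1]]'
python3 - <<'E'
from h import *
incover(); print(SR.inv().apply(get_state()['wrist_force']))
E
```

```text
t: 9.68
eef_pos: [0.4878, 0.2029, 0.0941]
tool_rot: [0.213, 0.07, 0.974, -0.017]
wrist_force: [-5.6, 2.3, -6.7]
grip_width: 0.125
finger_force: 45.0
t: 9.93
eef_pos: [0.488, 0.2024, 0.0941]
tool_rot: [0.212, 0.07, 0.975, -0.017]
wrist_force: [-15.6, 4.9, -5.6]
grip_width: 0.125
finger_force: 45.0
tip [77.0615 -0.9414  2.0547] rot [-0.2093  5.4226  0.0732]
[-16.8117   2.6006   3.2464]
```

Contact came at tip about 76.7, so the real stud sits about 4 mm lower on the slope than in my frame. I'll back off 6 mm and swing the tail down.

```bash
python3 -m crank '[[[0.003,0,0],[0,0,0],-1],[[0.006,0,0],[0,0,0],-1],[[0.0075,0,-0.0005],[0,0,0],-1],[[0.0075,0,-0.0005],[0,0,0],-1]]'
python3 - <<'E'
from h import *
incover(); print(SR.inv().apply(get_state()['wrist_force']))
for t,a in (([.071,0,.0035],3),([.071,0,.0035],0)): delta(*cover_tool(t,np.radians(a)))
E
```

```text
t: 10.27
eef_pos: [0.4841, 0.2041, 0.0936]
tool_rot: [0.215, 0.07, 0.974, -0.016]
wrist_force: [-0.0, -0.3, -1.9]
grip_width: 0.127
finger_force: 45.0
tip [73.3635  0.1472  4.2442] rot [-0.0366  5.0838  0.0043]
[-0.9247 -0.3296 -1.6923]
shift [ 0.0026 -0.0001  0.0045] turn [-0.0006 -0.0364  0.0001] j [ 0.4319  0.3835  2.0752 -0.6561  0.3859 -0.42  ]
shift [ 0.0028 -0.0001  0.0096] turn [-0.0006 -0.0887  0.0001] j [ 0.4319  0.3835  2.0752 -0.6561  0.3859 -0.42  ]
```

```bash
python3 -m crank '[[[0.0026,0,0.002],[0,-0.018,0],-1],[[0.0026,0,0.0045],[0,-0.036,0],-1],[[0.0027,0,0.007],[0,-0.062,0],-1],[[0.0028,0,0.0096],[0,-0.088,0],-1],[[0.0028,0,0.0096],[0,-0.088,0],-1]]'
python3 - <<'E'
from h import *
incover(); print(SR.inv().apply(get_state()['wrist_force']))
E
python3 -m crank '[[[0,0,0.0007],[0,0,0],-1],[[0,0,0.0014],[0,0,0],-1],[[0,0,0.0014],[0,0,0],-1]]'
python3 - <<'E'
from h import *
incover(); print(SR.inv().apply(get_state()['wrist_force']))
E
```

```text
t: 10.68
eef_pos: [0.4853, 0.2038, 0.0831]
tool_rot: [0.258, 0.069, 0.964, -0.019]
wrist_force: [-0.2, -0.1, -2.6]
grip_width: 0.129
finger_force: 45.0
tip [70.5531  0.0315  3.0827] rot [-0.0481  0.0223  0.0295]
[-1.4047 -0.1067 -2.1509]
t: 10.93
eef_pos: [0.4862, 0.2038, 0.0829]
tool_rot: [0.258, 0.069, 0.964, -0.019]
wrist_force: [-9.1, 2.3, 8.2]
grip_width: 0.129
finger_force: 45.0
tip [71.1963  0.122   2.3872] rot [-0.0318  0.064  -0.0237]
[-3.9835  0.9587 11.8005]
```

Contact is at the height that frame offset predicts. I'll release, retract and look.

```bash
python3 -m crank '[[[0,0,-0.0005],[0,0,0],-0.5],[[0,0,-0.0005],[0,0,0],-0.2],[[0,0,-0.0005],[0,0,0],0],[[0,0,-0.0005],[0,0,0],0],[[0,0,-0.0005],[0,0,0],0]]'
python3 -m crank '[[[0,0,-0.02],[0,0,0],0],[[0,0,-0.05],[0,0,0],0],[[0,0,-0.08],[0,0,0],0.2],[[0,0,-0.11],[0,0,0],0.4],[[0.03,0,-0.13],[0,0,0],0.4]]'
python3 -m crank '[[[0.03,0,-0.03],[0,0,0],0.4],[[0.06,0,-0.06],[0,0,0],0.4],[[0.06,0,-0.06],[0,0,0],0.4]]'
cat > look.py <<'E'
from h import *
import sys
f=[grab_frame(n) for n in('top','side')]
out=[]
N=SR.apply(np.array([(62,0,51),(62,0,15),(-40,0,0)])/1e3)+SO
for g in f:
    q=proj(g,N); c0=q.mean(0).astype(int)-[40,40]; print(c0)
    out.append(cv2.resize(np.clip(g['frame'][c0[1]:c0[1]+80,c0[0]:c0[0]+80].astype(float)*1.3,0,255).astype('uint8')[...,::-1],(400,400),interpolation=cv2.INTER_CUBIC))
cv2.imwrite(sys.argv[1],np.hstack(out))
E
python3 look.py pics/m6.png; python3 -c "
from h import *
print(pose()[0],np.array(get_state()['joint_pos']))"
```

```text
t: 11.35
eef_pos: [0.4863, 0.2037, 0.0829]
tool_rot: [0.258, 0.069, 0.964, -0.019]
wrist_force: [0.1, 0.5, 0.4]
grip_width: 0.434
finger_force: 0.0
t: 11.77
eef_pos: [0.3985, 0.2181, 0.1847]
tool_rot: [0.26, 0.07, 0.963, -0.017]
wrist_force: [-0.2, 1.4, 1.3]
grip_width: 0.665
finger_force: 0.0
t: 12.02
eef_pos: [0.3109, 0.2292, 0.2035]
tool_rot: [0.258, 0.068, 0.964, -0.018]
wrist_force: [0.6, 0.5, -0.5]
grip_width: 0.7
finger_force: 0.0
[205 150]
[243 119]
[0.3144 0.2294 0.2031] [ 0.7993 -0.0365  2.2723 -0.6795  0.6967 -0.1462]
```

View pics/m6.png

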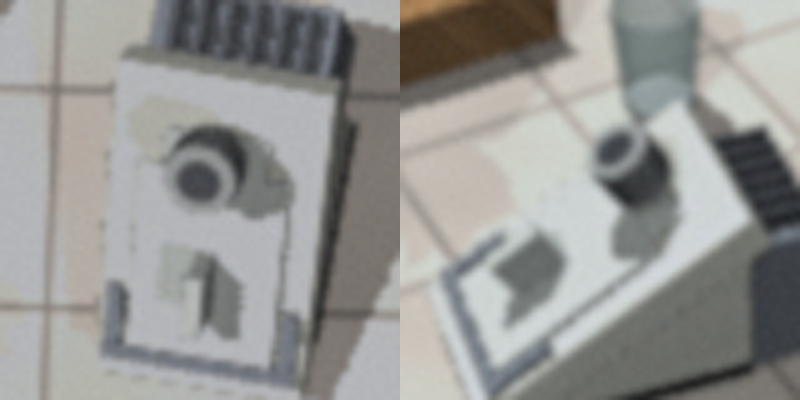

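The cover lies flat inside the ridges, tail edge just inside the low ridge (top crop y about 350) and fin at (195,285). The nut ring is at (200,178) in the top crop and (617,150) in the side crop. Next I'll correct the stud axis and compute the nut approach.

```bash
python3 - <<'E'
from h import *
t,s=grab_frame('top'),grab_frame('side')
P,g=tri(t,[(200.5/5-.5+205,178.5/5-.5+150)],s,[(217.5/5-.5+243,150.5/5-.5+119)])
q=SR.inv().apply(P-SO);print(P,q,g)
for z in (.12,.022):
  for a in (-2.1,):
    p=SO+SR.apply([.058,q[0,1]*.5,z]); R=SR*RB*Ro.from_euler('Z',a); delta(p,R); print(p)
E
```

```text
[[0.5397 0.196  0.1594]] [[0.0593 0.     0.0517]] [0.0025]
shift [-0.1734 -0.0004  0.0821] turn [ 0.0005 -0.0011 -2.1001] j [ 0.7956 -0.0337  2.2712 -0.6798  0.6962 -0.1464]
[0.5048 0.201  0.2179]
shift [-0.1734 -0.0003  0.1801] turn [ 0.0005 -0.0011 -2.1001] j [ 0.7956 -0.0337  2.2712 -0.6798  0.6962 -0.1464]
[0.5533 0.194  0.1331]
```

```bash
python3 -m crank '[[[-0.035,0,0],[0,0,0],0.6],[[-0.07,0,0],[0,0,0],0.6],[[-0.105,0,0.01],[0,0,0],0.6],[[-0.14,0,0.02],[0,0,0],0.6],[[-0.1734,0,0.03],[0,0,0],0.6]]'
python3 -m crank '[[[0,0,0],[0,0,-0.12],0.6],[[0,0,0],[0,0,-0.24],0.6],[[0,0,0],[0,0,-0.36],0.6],[[0,0,0],[0,0,-0.48],0.6],[[0,0,0],[0,0,-0.6],0.6]]' | head -2
python3 -m crank '[[[0,0,0],[0,0,-0.12],0.6],[[0,0,0],[0,0,-0.24],0.6],[[0,0,0],[0,0,-0.36],0.6],[[0,0,0],[0,0,-0.48],0.6],[[0,0,0],[0,0,-0.6],0.6]]' | head -2
python3 -m crank '[[[0,0,0],[0,0,-0.12],0.6],[[0,0,0],[0,0,-0.24],0.6],[[0,0,0],[0,0,-0.36],0.6],[[0,0,0],[0,0,-0.48],0.6],[[0,0,0],[0,0,-0.6],0.6]]' | head -2
python3 -m crank '[[[0,0,0],[0,0,-0.1],0.6],[[0,0,0],[0,0,-0.2],0.6],[[0,0,0],[0,0,-0.3],0.6],[[0,0,0],[0,0,-0.3],0.6]]' 25
python3 - <<'E'
from h import *
for z in (.09,.022):
    p=SO+SR.apply([.0585,0,z]); R=SR*RB*Ro.from_euler('Z',-2.1); delta(p,R)
E
```

```text
t: 12.63
eef_pos: [0.4817, 0.2031, 0.2632]
tool_rot: [0.258, 0.07, 0.963, -0.019]
wrist_force: [-0.5, 1.2, -0.3]
grip_width: 0.802
finger_force: 0.0
t: 13.05
eef_pos: [0.4798, 0.2036, 0.2622]
t: 13.47
eef_pos: [0.4797, 0.2037, 0.2622]
t: 13.88
eef_pos: [0.4797, 0.2037, 0.2622]
t: 14.22
eef_pos: [0.4796, 0.2038, 0.2623]
tool_rot: [-0.111, 0.802, -0.538, 0.233]
wrist_force: [-0.9, -0.4, 0.7]
grip_width: 0.801
finger_force: 0.0
shift [-0.0007 -0.0009  0.0811] turn [ 0.0029 -0.0014  0.003 ] j [ 0.4656  0.0812  1.9783 -0.4637  0.697  -2.7638]
shift [-0.0008 -0.0011  0.1491] turn [ 0.0029 -0.0014  0.003 ] j [ 0.4656  0.0812  1.9783 -0.4637  0.697  -2.7638]
```

```bash
python3 -m crank '[[[0,0,0.03],[0,0,0],0.6],[[-0.0007,-0.001,0.06],[0.003,-0.001,0.003],0.6],[[-0.0007,-0.001,0.09],[0.003,-0.001,0.003],0.6],[[-0.0007,-0.001,0.105],[0.003,-0.001,0.003],0.6],[[-0.0007,-0.001,0.115],[0.003,-0.001,0.003],0.6]]'
python3 -m crank '[[[0,0,0.01],[0,0,0],0.6],[[0,0,0.02],[0,0,0],0.6],[[0,0,0.03],[0,0,0],0.6],[[0,0,0.034],[0,0,0],0.6],[[0,0,0.034],[0,0,0],0.6]]'
python3 - <<'E'
from h import *
p=SO+SR.apply([.0585,0,.022]); R=SR*RB*Ro.from_euler('Z',-2.1); delta(p,R)
E
python3 -m crank '[[[0,0,0],[0,0,0],0.3],[[0,0,0],[0,0,0],0.1],[[0,0,0],[0,0,0],-0.1],[[0,0,0],[0,0,0],-0.3],[[0,0,0],[0,0,0],-0.3]]' 40
python3 -m crank '[[[0,0,0],[0,0,0],-0.5],[[0,0,0],[0,0,0],-0.5],[[0,0,0],[0,0,0],-0.5],[[0,0,0],[0,0,0],-0.5]]' 40
```

```text
t: 14.63
eef_pos: [0.5367, 0.1962, 0.161]
tool_rot: [-0.113, 0.8, -0.542, 0.232]
wrist_force: [-0.7, -0.4, -0.7]
grip_width: 0.797
finger_force: 0.0
t: 15.05
eef_pos: [0.553, 0.1952, 0.1336]
tool_rot: [-0.113, 0.801, -0.54, 0.233]
wrist_force: [0.0, -0.6, 0.3]
grip_width: 0.798
finger_force: 0.0
shift [ 0.0013 -0.      0.0008] turn [-0.0011  0.0006 -0.0033] j [ 0.3774  0.3838  1.9664 -0.6741  0.4084 -2.5743]
t: 15.47
eef_pos: [0.5528, 0.1955, 0.1346]
tool_rot: [-0.114, 0.801, -0.54, 0.233]
wrist_force: [-0.4, 0.7, 1.1]
grip_width: 0.49
finger_force: 0.0
t: 15.8
eef_pos: [0.552, 0.1949, 0.1339]
tool_rot: [-0.113, 0.801, -0.54, 0.233]
wrist_force: [-6.7, -1.6, 3.2]
grip_width: 0.447
finger_force: 40.0
```

```bash
for k in 0; do :; done
python3 -m crank '[[[0,0,0.0004],[0,0,0.1],-0.5],[[0,0,0.0008],[0,0,0.22],-0.5],[[0,0,0.0012],[0,0,0.34],-0.5],[[0,0,0.0016],[0,0,0.46],-0.5],[[0,0,0.0021],[0,0,0.58],-0.5]]' 50
python3 - <<'E'
from h import *
p,R=pose();s=get_state();print(R.inv().apply(s['wrist_force']),R.inv().apply(s['torque']),s['joint_pos'])
E
python3 -m crank '[[[0,0,0.0004],[0,0,0.12],-0.5],[[0,0,0.0008],[0,0,0.24],-0.5],[[0,0,0.0012],[0,0,0.36],-0.5],[[0,0,0.0016],[0,0,0.48],-0.5],[[0,0,0.0021],[0,0,0.6],-0.5]]'
python3 - <<'E'
from h import *
p,R=pose();s=get_state();print(R.inv().apply(s['wrist_force']),R.inv().apply(s['torque']),s['joint_pos'])
E
```

```text
t: 16.22
eef_pos: [0.5536, 0.1949, 0.1326]
tool_rot: [0.176, -0.611, 0.748, -0.191]
wrist_force: [-2.7, -2.9, 4.3]
grip_width: 0.444
finger_force: 50.0
[ 3.1888 -0.39   -4.8442] [-0.1843  0.4671 -0.1596] [ 0.3766  0.3864  1.9659 -0.6783  0.4064 -1.9855]
t: 16.63
eef_pos: [0.5553, 0.1944, 0.1312]
tool_rot: [0.225, -0.362, 0.895, -0.131]
wrist_force: [1.0, -6.9, 5.5]
grip_width: 0.44
finger_force: 50.0
[ 2.5804 -7.587  -3.7671] [ 1.2173  0.6278 -0.1432] [ 0.3748  0.3908  1.9641 -0.6836  0.4036 -1.3815]
```

```bash
python3 -m crank '[[[0,0,0.0004],[0,0,0.12],-0.5],[[0,0,0.0008],[0,0,0.24],-0.5],[[0,0,0.0012],[0,0,0.36],-0.5],[[0,0,0.0016],[0,0,0.48],-0.5],[[0,0,0.0021],[0,0,0.6],-0.5]]'
python3 -m crank '[[[0,0,0.0004],[0,0,0.12],-0.5],[[0,0,0.0008],[0,0,0.24],-0.5],[[0,0,0.0012],[0,0,0.36],-0.5],[[0,0,0.0016],[0,0,0.48],-0.5],[[0,0,0.0021],[0,0,0.6],-0.5]]'
python3 - <<'E'
from h import *
p,R=pose();s=get_state();print(R.inv().apply(s['wrist_force']),R.inv().apply(s['torque']),s['joint_pos'])
E
python3 -m crank '[[[0,0,0.0004],[0,0,0.1],-0.5],[[0,0,0.0007],[0,0,0.2],-0.5],[[0,0,0.001],[0,0,0.3],-0.5]]' 55
python3 - <<'E'
from h import *
p,R=pose();s=get_state();print(R.inv().apply(s['wrist_force']),R.inv().apply(s['torque']),s['joint_pos'])
E
```

```text
t: 17.05
eef_pos: [0.5565, 0.1936, 0.1296]
tool_rot: [0.253, -0.081, 0.962, -0.059]
wrist_force: [2.4, -11.0, 7.0]
grip_width: 0.443
finger_force: 50.0
t: 17.47
eef_pos: [0.5574, 0.1927, 0.1276]
tool_rot: [0.259, 0.207, 0.943, 0.018]
wrist_force: [1.6, -15.3, 8.4]
grip_width: 0.443
finger_force: 50.0
[-11.4027 -12.2056  -5.3079] [ 2.6123 -1.8967 -0.224 ] [ 0.3711  0.3995  1.962  -0.6937  0.3999 -0.1733]
t: 17.72
eef_pos: [0.5577, 0.1923, 0.1267]
tool_rot: [0.253, 0.346, 0.902, 0.056]
wrist_force: [2.2, -16.9, 7.3]
grip_width: 0.443
finger_force: 55.0
[-15.4826  -9.469   -4.016 ] [ 2.1839 -2.5257 -0.2231] [ 0.3705  0.4015  1.9618 -0.6959  0.3989  0.1277]
```

```bash
cat > tq.py <<'E'
from h import *
p,R=pose();s=get_state();print(R.inv().apply(s['wrist_force']),R.inv().apply(s['torque']),'j6',s['joint_pos'][5],'yaw',(RB.inv()*SR.inv()*R).as_rotvec()[2])
E
python3 -m crank '[[[0,0,0.0003],[0,0,0.08],-0.5],[[0,0,0.0005],[0,0,0.15],-0.5]]' 58 | head -1; python3 tq.py
python3 -m crank '[[[0,0,0.0003],[0,0,0.08],-0.5],[[0,0,0.0005],[0,0,0.15],-0.5]]' | head -1; python3 tq.py
python3 -m crank '[[[0,0,0.0003],[0,0,0.08],-0.5],[[0,0,0.0005],[0,0,0.15],-0.5]]' | head -1; python3 tq.py
```

```text
t: 17.88
[-15.8906  -7.6771 -10.4049] [ 2.1603 -2.8403 -0.3064] j6 0.27786466648246194 yaw 0.7373243539184159
t: 18.05
[-17.7741  -8.0781 -20.6971] [ 2.2485 -2.8824 -0.5768] j6 0.42836173589641413 yaw 0.8866705794931588
t: 18.22
[-18.8994  -7.7926 -31.6566] [ 2.3479 -3.1581 -0.8514] j6 0.578913688208 yaw 1.0359111404225876
```

```bash
python3 -m crank '[[[0,0,0],[0,0,0.05],-0.5],[[0,0,0],[0,0,0.1],-0.5]]' 60| head -1; python3 tq.py
python3 -m crank '[[[0,0,0],[0,0,0.05],-0.5],[[0,0,0],[0,0,0.1],-0.5]]' | head -1; python3 tq.py
python3 - <<'E'
from h import *
print(SR.inv().apply(pose()[0]-SO)*1e3)
E
```

```text
t: 18.38
[-19.7457  -6.0229 -26.9899] [ 1.992  -3.3512 -0.9997] j6 0.6772997514314709 yaw 1.134042237376263
t: 18.55
[-17.8062  -4.8347 -24.4941] [ 1.7434 -3.0174 -1.5423] j6 0.7768194921729953 yaw 1.2333063115784568
[58.1378 -1.3135 13.4944]
```

Torque has risen from 0.2 to 1.5 N m without slipping, so the nut is tight. I'll release and retract.

```bash
python3 -m crank '[[[0,0,0],[0,0,0],0],[[0,0,0],[0,0,0],0.3],[[0,0,0],[0,0,0],0.5],[[0,0,0],[0,0,0],0.5],[[0,0,0],[0,0,0],0.5]]'
python3 -m crank '[[[0,0,-0.02],[0,0,0],0.5],[[0,0,-0.05],[0,0,0],0.5],[[0,0,-0.085],[0,0,0],0.5],[[0,0,-0.12],[0,0,0],0.5],[[0,0,-0.16],[0,0,0],0.5]]'
python3 -m crank '[[[0,0,-0.04],[0,0,0],0.5],[[0,0,-0.08],[0,0,0],0.5],[[0,0,-0.12],[0,0,0],0.5],[[0,0,-0.12],[0,0,0],0.5]]'
python3 look.py pics/m7.png
```

```text
t: 18.97
eef_pos: [0.5583, 0.1947, 0.1247]
tool_rot: [0.221, 0.613, 0.746, 0.135]
wrist_force: [-0.0, -0.5, 0.2]
grip_width: 0.724
finger_force: 0.0
t: 19.38
eef_pos: [0.4777, 0.2057, 0.2637]
tool_rot: [0.221, 0.613, 0.747, 0.134]
wrist_force: [0.9, 0.7, -0.0]
grip_width: 0.752
finger_force: 0.0
t: 19.72
eef_pos: [0.4186, 0.2155, 0.3742]
tool_rot: [0.223, 0.612, 0.745, 0.14]
wrist_force: [0.4, 0.6, 1.2]
grip_width: 0.749
finger_force: 0.0
[205 150]
[243 119]
```

View pics/m7.png

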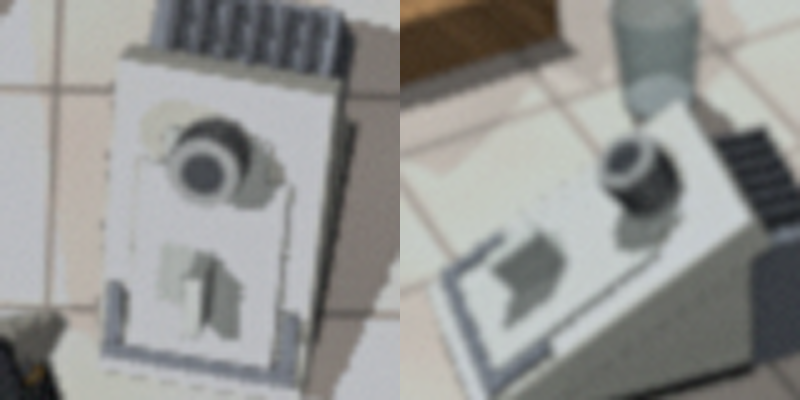

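The cover is unmoved and flat. The nut ring is now lower, at (204,170) in the top crop and (627,163) in the side crop. I'll check its drop numerically before handing in.

```bash
python3 - <<'E'
from h import *
t,s=grab_frame('top'),grab_frame('side')
P,g=tri(t,[(204.5/5-.5+205,171.5/5-.5+150)],s,[(228/5-.5+243,163.5/5-.5+119)])
print(SR.inv().apply(P-SO)*1e3,g)
E
```

```text
[[58.1048  0.4463 38.5264]] [0.0014]
```

```bash
python3 -c "
from station import env
print(env.job_done())"
```

```text
the job is handed in; nothing more can be done
None
```

The cover is hooked round the stud and lying flat in its seat. The nut is screwed down until it stopped tight (torque rose from 0.2 to 1.5 N m), and the job was handed in at about 20 s with the robot touching nothing.

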